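# Lock the pinhole holder in the optical rail

## Robot

A 7-joint arm with a two-finger parallel gripper is mounted at the origin on the work surface. World frame = base frame: x ahead of the robot, y to its left, z up, the work surface at z = 0. Lengths are in m, angles in rad, forces in N, time in s.
With the tool pointing down it reaches from about 0.4 to 0.85 m from the base axis. Payload 4.5 kg.
Tool frame: the origin (TCP) lies on the centre line of the jaws, within the pads' length; the fingertips stand 17 mm ahead of it and the grasp point (between the pads) lies 2 mm behind it (r.tip_reach is the distance from the TCP to the fingertips, in m); z points along the fingers, y is the line along which they close (so a half turn about z gives the same grasp; the last joint's range is limited). The gripper opens to 88 mm and grips with 3 to 60 N. Pads are 18 mm wide; open, the fingers measure 123 mm over their backs; the gripper's body (75 mm by 187 mm) begins 45 mm behind the grasp point.
Start: joints at [1.248, 0.689, -0.195, 1.565, 0.157, 0.902, -0.215], TCP at [0.218, -0.586, 0.256] pointing down, gripper open.
Joint ranges: [-3.01, 3.01], [-0.46, 2.08], [-1.47, 1.51], [0.13, 2.56], [-1, 4.14], [0.04, 2.09], [-2.66, 2.66]. Speed limits (rad/s): [2.57, 2.57, 3.14, 3.14, 3.14, 3.14, 3.14].

## Interface

Orientations are given as a unit quaternion [x, y, z, w].
In Python, from plant import r gives the robot as it stands.
- The arm moves only by the tool step_arm, never from a script. Its argument "steps" is a list of rows, each a list of 7 numbers: the shift along the tool's x, y, z in cm, then the turn, a rotation vector about the tool's x, y, z in degrees, then the gripper's target within -1 to 1 (shut at 1, half-way at 0, fully open at -1). A call has 1 to 8 rows; each row shifts and turns the commanded pose from where the row before left it, along the tool's axes as they then stand; what a row does not reach is not made up. A row lasts 1/8 s, in which the tool goes at most 62.5 mm and 10.7 degrees, less where a joint would pass 70% of its speed; a pose out of reach is approached as far as the arm can. A call with a gripper value outside its range is refused whole. The fingers move at their own pace and stop on an object; "force" is the grip in N (left out, the last holds). Time passes only in rows, so rows that do not move let the fingers close. It gives the time, the measured TCP pose, the force, the opening and the grip force at its end, in the units of the state.
- r.get_state(): the state, without advancing time (a new reading comes with each control period).
- r.snapshot(name): name is "scene" or "top" or "wrist"; returns a dict with "pixels" (420x560x3 uint8, red, green, blue), "fx", "fy", "cx", "cy" (pixels), "cam_to_world" (4x4, takes a point from camera to world coordinates). Camera axes: x right, y down, z forward; pixel columns grow to the right and rows downward; lengths in m; the calibration is good to about 2 mm. A picture is of the moment at which its call begins. There is no depth.
- r.finish_job(): hands the job in; it is judged then, once.
The state is a dict: "clock": time; "q": joint angles; "qd": joint speeds; "joint_torque": joint torques, N m; "tool_pos": TCP position; "eef_rot": TCP orientation; "contact_force": force on the tool from outside, world axes, zero at the start; "moment": the same for the moment, N m; "opening": opening from 0.0 (shut) to 1.0 (fully open); "finger_force": force on a finger pad.
Only numpy, scipy, OpenCV 4.12 (cv2) and the standard library are available. Lean on these libraries where they do the work, as an engineer would, in place of code of your own. Each camera call takes 0.05 s, during which the arm holds its last target. There are 200 camera calls.

## Task

Take the pinhole holder (the square plate) out of the rack, drop the nut on its foot lengthwise into the rail's slot on the robot's side of the low black rail stop, and slide it along until its collar just touches the stop, without shifting the stop. Then push it down against its spring, twist it a quarter turn clockwise (seen from above) as far as it will go, let it come up gently so that it sits locked across the rail, and let go. Never load the rail with more than 45 N in all (the locked spring itself accounts for 20), and leave the other things where they are.

Things in the scene. Friction and masses are not known exactly. Their poses are not given: they have to be found in the camera images.
- holder: Pinhole holder, loose, about 0.2 kg, 80 mm tall, upright in the rack. Origin: centre of its nut's underside; z up, x along nut and plate. Steel nut z 0 to 7 mm, neck 11 mm thick, sprung round collar, post, and a black square plate 40 (x) by 14 (y) by 46 mm, z 34 to 80, a brass pinhole disc on each face: grip it by these faces.
- nut_top (a point): Middle of the nut's upper face, 7 mm above the holder's origin, same axes. The nut is 32 (x) by 16 (y) by 7 mm. Its corners at (+x,-y) and (-x,+y) are cut away, so that in the channel it turns only clockwise, until its full corners meet the channel's walls at 90 to 95 degrees from lengthwise.
- collar (a joint): Travel (m) of the aluminium collar (40 mm diameter, 8 thick) up the post. 0: sprung down, its underside 3 mm above the nut. Damped spring: starts at 5 N, 1.5 N more per mm, 8 mm travel. Nut dropped in the slot: the collar rests on the rail, 0. Holder pushed down 3 mm (9.5 N): nut just under the lips; 6 mm: nut on the channel floor. Turn it between. Locked and let go: about 3 mm.
- rail: Aluminium T-slot rail fixed to the table, 320 (x) by 60 (y) by 40 mm tall, +x end away from the robot. Origin: centre of its underside, x along it, z up. The slot runs along its middle: mouth 17.6 mm wide between lips 6 mm thick (z 34 to 40), under them a channel 33 mm wide, z 24 to 34. Four clamps 15 mm high beside its foot.
- stop_face (a point): Rail stop: low black saddle on the rail, 22 (along) by 60 by 12 mm high, screw heads 4 mm more. The point: middle of the lower edge of its face towards the robot, at the rail's top, 20 to 100 mm beyond the rail's middle; axes as the rail's, the stop lies on its +x side. Only friction holds it: it slips at about 14 N. When the collar touches it, the holder's axis is 20 mm from this face.
- rack: Wooden block fixed to the table, 170 (x) by 64 (y) by 24 mm, origin centre of its underside. Two pockets 38 (x) by 22 (y) by 18 mm deep at x = -43 and +43 mm; the holders' nuts hang in them with some play, along x, collars resting on top.
- disc_holder: Bystander in the rack's other pocket: same foot, but a round disc 44 mm across, 14 thick, white face, in place of the square plate. Origin and axes as the holder's.
- objective: Bystander: steel microscope objective standing on the table, 29 mm diameter, 44 tall, origin under its centre.
- bottle: Bystander: small amber bottle, 38 mm diameter, 85 tall, origin under its centre.
- driver: Bystander: screwdriver, 170 mm long, lying along its x on the table, handle to -x.
Things that resemble listed ones, but are neither listed nor needed, are in the scene too. Leave any pink or purple look-alike of the holder alone.

How it is judged:
On the way:
1. the nut is in the slot, lengthwise (z of nut_top in the frame of rail below 0.0385 m and y of nut_top in the frame of rail between -0.003 and 0.003 m and angle between the x axis of holder and the x axis of rail, either way round below 0.2 rad), for 0.1 s.
At the end, for the whole second after the job is handed in: Nut under the lips and up against them (top within 2.5 mm below to 1.5 mm above their underside), spring still compressed over 1.8 mm, holder within 0.2 rad of square across the rail, upright, at rest, its collar within 2.8 mm of the stop (z of nut_top in the frame of rail between 0.0315 and 0.0355 m and y of nut_top in the frame of rail between -0.003 and 0.003 m and angle between the x axis of holder and the y axis of rail, either way round below 0.2 rad and x of nut_top in the frame of stop_face between -0.0228 and -0.017 m and value of joint collar above 0.0018 m and angle between holder's own z axis and vertical below 0.06 rad and linear speed of holder below 0.01 m/s); the robot touches nothing.
It fails at once if the rail is loaded with more than 45 N in all by the holder, all contacts added (contact force between holder and rail above 45 N).
It fails at once if the rail stop is shifted by more than 3 mm (distance of stop_face from where it was at the start of the episode above 0.003 m).
It fails at once if the disc holder is moved by more than 20 mm (distance of disc_holder from where it was at the start of the episode above 0.02 m).
It fails at once if the objective, bottle or screwdriver is moved by more than 20 mm (distance of any of objective, bottle, driver from where it was at the start of the episode above 0.02 m).
It also fails if it takes over 54 s, if anything falls off the work surface, if the arm or the gripper's body presses on something with over 40 N, if the wrist force passes 120 N, or if a joint passes its speed limit or range.

## Working session

There is one attempt and no reset: what is moved stays moved. The work goes in short steps, Python scripts to look and compute and a tool call to move; the robot and the scene stay as the last step left them, time stands still between calls to the robot, and variables do not carry over. Pictures are saved under pics/ and viewed, at most 10 in all, crops included, and the job is handed in when it is done.

Besides the shell and the picture viewer there is one more tool, called as name(argument=value, ...) on one line, values as JSON. step_arm: Moves the arm, as the interface text tells. Its arguments: {"type":"object","properties":{"steps":{"type":"array","items":{"type":"array","items":{"type":"number"}}},"force":{"type":"number"}},"required":["steps"]}

```bash
ls; mkdir -p pics; cat > h.py <<'E'
import numpy as np, cv2
from plant import r
def snap(n,f=None):
    s=r.snapshot(n)
    if f: cv2.imwrite('pics/'+f,cv2.cvtColor(s['pixels'],cv2.COLOR_RGB2BGR))
    return s
def ray(s,u,v):
    T=np.array(s['cam_to_world']); d=T[:3,:3]@np.array([(u-s['cx'])/s['fx'],(v-s['cy'])/s['fy'],1]); return T[:3,3],d
def onz(s,u,v,z):
    o,d=ray(s,u,v); return o+d*(z-o[2])/d[2]
def proj(s,p):
    T=np.array(s['cam_to_world']); c=T[:3,:3].T@(np.array(p)-T[:3,3]); return c[0]/c[2]*s['fx']+s['cx'],c[1]/c[2]*s['fy']+s['cy']
E
python3 - <<'E'
from h import *
for n in('scene','top'):
    s=snap(n,n+'0.png');print(n,s['fx'],np.round(s['cam_to_world'],3).tolist())
st=r.get_state();print({k:np.round(v,3).tolist() for k,v in st.items()})
E
```

```text
pics
scene 470.9464591423476 [[-0.765, 0.377, -0.522, 0.971], [0.643, 0.477, -0.599, 0.595], [0.023, -0.794, -0.607, 0.592], [0.0, 0.0, 0.0, 1.0]]
top 423.16429144808467 [[-0.046, -0.972, 0.233, 0.389], [-0.999, 0.046, -0.006, 0.085], [-0.005, -0.233, -0.973, 0.783], [0.0, 0.0, 0.0, 1.0]]
{'clock': 0.1, 'q': [1.248, 0.69, -0.195, 1.566, 0.157, 0.903, -0.215], 'qd': [-0.001, -0.0, -0.0, -0.004, -0.001, 0.001, 0.001], 'joint_torque': [-0.004, -52.85, -1.272, -15.384, -0.053, 0.002, 0.0], 'tool_pos': [0.218, -0.585, 0.255], 'eef_rot': [0.984, 0.177, -0.0, -0.001], 'contact_force': [0.611, -0.087, 0.273], 'moment': [0.037, 0.086, 0.002], 'finger_force': 0.0, 'opening': 1.003}
```

View pics/scene0.png

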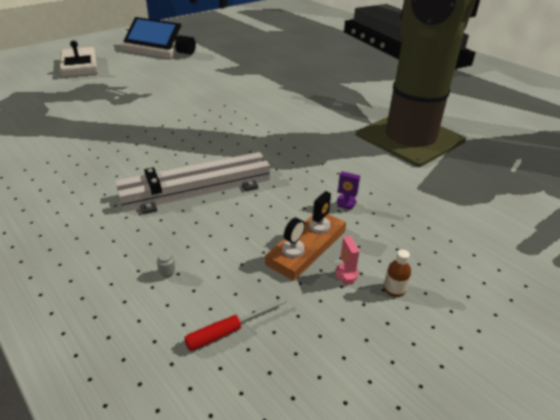

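View pics/top0.png

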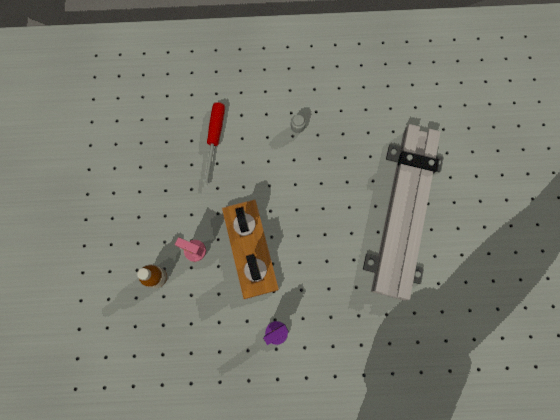

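The scene view shows the black square plate at (322,207), a white-faced disc at (293,231), a pink look-alike at (348,258) and a purple one at (347,188). The black square fits: it is in the rack and has a brass pinhole. In the top view it should be the rack's robot-side pocket, at (256,268). The rail runs from (392,290) to (424,130), with the stop at (418,160). I'll confirm with one crop and measure.

```bash
python3 - <<'E'
from h import *
a=cv2.imread('pics/scene0.png')[165:295,255:405]; b=cv2.imread('pics/top0.png')
c=b[190:310,200:300]; d=b[110:310,360:460]
cv2.imwrite('pics/crop.png',np.hstack([cv2.resize(x,None,fx=f,fy=f,interpolation=cv2.INTER_CUBIC)[:500] for x,f in((cv2.resize(a,(300,260)),1),(c,2.6),(d,2.4)) for x,f in [(x,f)]] if 0 else [cv2.resize(a,(300,480)),cv2.resize(c,(260,480)),cv2.resize(d,(240,480))]))
s=snap('top')
im=s['pixels'];hsv=cv2.cvtColor(im,cv2.COLOR_RGB2HSV)
g=im.max(2)
sub=np.zeros(g.shape,bool);sub[195:300,220:280]=1
m=((g<45)&sub).astype(np.uint8)
n,l,stt,c=cv2.connectedComponentsWithStats(m)
for i in range(1,n):
    if stt[i,4]>60:
        ys,xs=np.where(l==i);R=cv2.minAreaRect(np.c_[xs,ys].astype(np.float32))
        print('blk',c[i],stt[i],R, onz(s,*c[i],.094))
        for p in cv2.boxPoints(R): print('  ',p,onz(s,*p,.094).round(4))
m=((hsv[...,0]<20)&(hsv[...,1]>120)&(g>60)&sub)
ys,xs=np.where(m);P=np.array([onz(s,u,v,.024)[:2] for u,v in zip(xs,ys)],np.float32)
R=cv2.minAreaRect(P);print('rack',R,cv2.boxPoints(R).round(4).tolist())
E
```

```text
blk [241.36666667 219.28888889] [236 207  12  25 180] ((241.3529510498047, 219.41177368164062), (24.25356101989746, 7.276068210601807), 75.96376037597656) [0.53695647 0.14613245 0.094     ]
   [234.88235 208.52942] [0.5559 0.1565 0.094 ]
   [241.9412  206.76471] [0.5584 0.1446 0.094 ]
   [247.82355 230.29413] [0.5179 0.1359 0.094 ]
   [240.76471 232.05884] [0.5154 0.1477 0.094 ]
blk [253.06341463 267.11219512] [246 255  15  26 205] ((253.25473022460938, 267.1415100097656), (25.13698387145996, 8.37899398803711), 74.05460357666016) [0.45688642 0.12911471 0.094     ]
   [245.77359 256.20755] [0.4751 0.1404 0.094 ]
   [253.83018 253.90567] [0.4783 0.1272 0.094 ]
   [260.73587 278.07547] [0.4387 0.1173 0.094 ]
   [252.67928 280.37735] [0.4357 0.1304 0.094 ]
rack ((0.49899348616600037, 0.13921135663986206), (0.17132315039634705, 0.06424283236265182), 12.16663646697998) [[0.40849998593330383, 0.1526000052690506], [0.421999990940094, 0.08980000019073486], [0.5895000100135803, 0.125900000333786], [0.5759999752044678, 0.18870000541210175]]
```

View pics/crop.png

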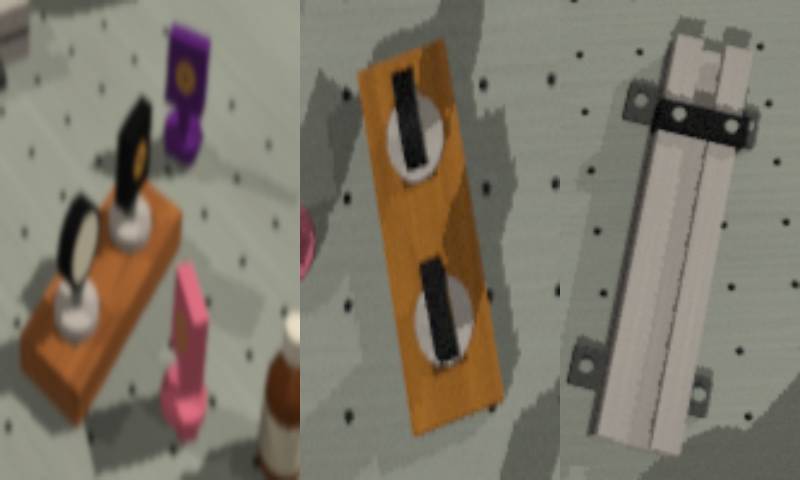

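The crop confirms it: the robot-side holder has the square plate with the brass disc, upright, with its collar on the rack. The other pocket has the white disc. Next I go over the rack.

step_arm(steps=[[5.2,-2.43,0,0,0,0,-1],[5.2,-2.43,0,0,0,0,-1],[5.2,-2.43,0,0,0,0,-1],[5.2,-2.43,0,0,0,0,-1],[5.2,-2.43,0,0,0,0,-1],[5.2,-2.43,0,0,0,0,-1],[5.2,-2.43,0,0,0,0,-1]], force=30)

```text
clock: 1.02
tool_pos: [0.501, -0.2977, 0.2556]
eef_rot: [0.984, 0.177, -0.0, -0.0]
contact_force: [0.8, -1.1, 0.9]
opening: 0.998
finger_force: 0.0
```

step_arm(steps=[[2.1,-5.6,0,0,0,0,-1],[2.1,-5.6,0,0,0,0,-1],[2.1,-5.6,0,0,0,0,-1],[2.1,-5.6,0,0,0,0,-1],[2.1,-5.6,0,0,0,0,-1],[0.2,-4.5,0,0,0,0,-1],[0.2,-4.5,0,0,0,0,-1],[0.2,-4.5,0,0,0,0,-1]])

```text
clock: 2.02
tool_pos: [0.4584, 0.1299, 0.2556]
eef_rot: [0.984, 0.178, -0.0, 0.0]
contact_force: [1.3, 0.2, 0.8]
opening: 1.0
finger_force: 0.0
```

step_arm(steps=[[0,0,0,0,0,-10.2,-1],[0,0,0,0,0,-10.2,-1],[0,0,0,0,0,-10.2,-1],[0,0,0,0,0,-10.2,-1],[0,0,0,0,0,-10.2,-1],[0,0,0,0,0,-10.2,-1],[0,0,0,0,0,-10.2,-1],[0,0,0,0,0,-10.2,-1]])

```text
clock: 3.02
tool_pos: [0.4589, 0.1283, 0.2556]
eef_rot: [0.627, 0.779, -0.0, 0.0]
contact_force: [-0.0, 0.4, 0.9]
opening: 1.0
finger_force: 0.0
```

step_arm(steps=[[0,0,0,0,0,-10.2,-1],[0,0,0,0,0,-10.2,-1],[0,0,0,0,0,-10.2,-1],[0,0,0,0,0,-10.2,-1],[0,0,0,0,0,-10.2,-1],[0,0,0,0,0,-10.2,-1],[0,0,0,0,0,-10.2,-1],[0,0,0,0,0,-10.2,-1]])

```text
clock: 4.03
tool_pos: [0.459, 0.1283, 0.2555]
eef_rot: [-0.035, 0.999, -0.0, -0.0]
contact_force: [0.3, 1.3, -0.4]
opening: 1.002
finger_force: 0.0
```

```bash
cat >> h.py <<'E'
def st():
    s=r.get_state();R=__import__('scipy.spatial.transform',fromlist=['R']).Rotation.from_quat(s['eef_rot']).as_matrix()
    yaw=np.degrees(np.arctan2(R[1,0],R[0,0]));print('t',round(s['clock'],2),'p',np.round(s['tool_pos'],4),'yaw',round(yaw,2),'tilt',np.round(R[:2,2],3),'q',np.round(s['q'],2),'F',np.round(s['contact_force'],1),'M',np.round(s['moment'],2),'op',round(s['opening'],3),s['finger_force']);return s,R,yaw
def go(p):
    s,R,y=st();print('tool delta cm',(R.T@(np.array(p)-s['tool_pos'])*100).round(2))
E
python3 - <<'E'
from h import *
snap('wrist','w1.png');st()
go((.457,.129,.08))
s=snap('top');im=s['pixels'];g=im.max(2);hsv=cv2.cvtColor(im,cv2.COLOR_RGB2HSV)
# rail rows: transitions
for v in (180,200,220,240,260,280):
    print(v,[ (u,g[v,u]) for u in range(374,440,1)])
E
```

```text
t 4.08 p [0.459  0.128  0.2553] yaw -175.76 tilt [-0.001 -0.   ] q [ 0.21  0.64 -0.95  1.98  0.69  0.88  0.54] F [-0.1 -0.4 -0.3] M [ 0.08 -0.17  0.02] op 1.0 0.0
t 4.08 p [0.459  0.128  0.2553] yaw -175.76 tilt [-0.001 -0.   ] q [ 0.21  0.64 -0.95  1.98  0.69  0.88  0.54] F [-0.1 -0.4 -0.3] M [ 0.08 -0.17  0.02] op 1.0 0.0
tool delta cm [ 0.18  0.12 17.53]
180 [(374, np.uint8(113)), (375, np.uint8(110)), (376, np.uint8(112)), (377, np.uint8(113)), (378, np.uint8(112)), (379, np.uint8(111)), (380, np.uint8(110)), (381, np.uint8(110)), (382, np.uint8(112)), (383, np.uint8(112)), (384, np.uint8(116)), (385, np.uint8(113)), (386, np.uint8(114)), (387, np.uint8(113)), (388, np.uint8(113)), (389, np.uint8(113)), (390, np.uint8(113)), (391, np.uint8(112)), (392, np.uint8(112)), (393, np.uint8(112)), (394, np.uint8(110)), (395, np.uint8(110)), (396, np.uint8(113)), (397, np.uint8(111)), (398, np.uint8(113)), (399, np.uint8(111)), (400, np.uint8(113)), (401, np.uint8(110)), (402, np.uint8(111)), (403, np.uint8(110)), (404, np.uint8(110)), (405, np.uint8(114)), (406, np.uint8(112)), (407, np.
[... 7301 characters left out ...]
8, np.uint8(120)), (409, np.uint8(120)), (410, np.uint8(120)), (411, np.uint8(122)), (412, np.uint8(121)), (413, np.uint8(123)), (414, np.uint8(120)), (415, np.uint8(119)), (416, np.uint8(121)), (417, np.uint8(121)), (418, np.uint8(121)), (419, np.uint8(121)), (420, np.uint8(122)), (421, np.uint8(121)), (422, np.uint8(121)), (423, np.uint8(120)), (424, np.uint8(122)), (425, np.uint8(119)), (426, np.uint8(121)), (427, np.uint8(120)), (428, np.uint8(121)), (429, np.uint8(124)), (430, np.uint8(120)), (431, np.uint8(119)), (432, np.uint8(120)), (433, np.uint8(121)), (434, np.uint8(120)), (435, np.uint8(123)), (436, np.uint8(121)), (437, np.uint8(121)), (438, np.uint8(121)), (439, np.uint8(121))]
```

View pics/w1.png

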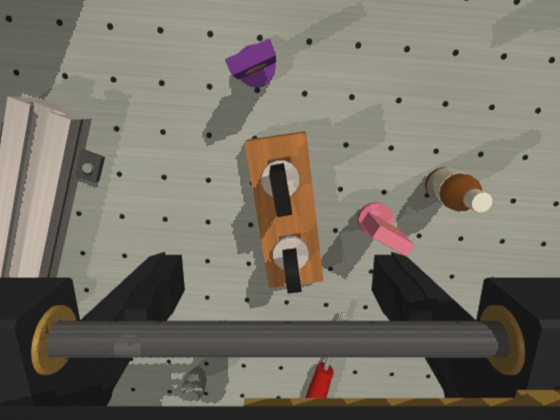

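The wrist view shows the plate's top at about (280,190) and the disc holder at (292,268). I measure the plate from here, and fit the rail's lines using the saved top picture.

```bash
python3 - <<'E'
from h import *
s=snap('wrist');im=s['pixels'];g=im.max(2)
for lo in(35,):
    sub=np.zeros(g.shape,bool);sub[150:225,255:305]=1
    ys,xs=np.where((g<50)&sub);R=cv2.minAreaRect(np.c_[xs,ys].astype(np.float32));print(R)
    for p in cv2.boxPoints(R): print('  ',p,onz(s,*p,.094).round(4),onz(s,*p,.048).round(4))
t=snap('top');b=cv2.cvtColor(cv2.imread('pics/top0.png'),cv2.COLOR_BGR2RGB).astype(int)
g=b.max(2)
# rail bright top face: warm-grey brighter than table
rb=b[...,0]-b[...,1]
for v in (180,200,220,240,260,280):
    row=g[v,372:446];print(v,'g',' '.join(map(str,row)))
    print('   rg',' '.join(map(str,rb[v,372:446])))
E
```

```text
((279.57196044921875, 189.89601135253906), (50.80347442626953, 15.294706344604492), 79.69515228271484)
   [267.50397 166.272  ] [0.4326 0.1182 0.094 ] [0.4403 0.1174 0.048 ]
   [282.55194 163.53601] [0.4295 0.1307 0.094 ] [0.4367 0.1318 0.048 ]
   [291.63995 213.52002] [0.4727 0.1416 0.094 ] [0.4868 0.1444 0.048 ]
   [276.59198 216.25601] [0.4761 0.1286 0.094 ] [0.4907 0.1294 0.048 ]
180 g 40 41 82 121 119 121 122 120 123 123 123 122 122 120 121 121 120 121 121 120 119 99 69 54 77 107 154 158 161 160 159 159 159 159 158 159 161 149 146 146 143 144 148 145 143 146 139 107 157 159 162 162 162 157 160 160 162 160 162 153 140 139 140 139 140 143 140 142 139 140 140 143 140 142
   rg 0 -1 0 -1 -1 -2 -4 -2 -4 -3 -2 -2 -3 -4 -3 -1 -3 0 -2 0 -2 -1 2 2 5 6 5 5 7 7 7 6 8 7 6 7 6 6 7 6 8 8 9 9 7 7 5 3 7 6 7 8 7 5 7 8 7 7 7 3 -4 -2 -3 -4 -4 -4 -4 -2 -3 -2 -2 -3 0 -1
200 g 123 122 122 120 124 121 122 122 122 119 120 123 121 120 119 119 116 102 68 57 78 109 156 155 158 160 157 159 161 159 158 159 160 162 158 146 144 145 145 144 146 140 110 104 153 158 159 160 157 158 160 160 159 158 161 158 138 13
[... 1469 characters left out ...]
8 139 136 139 139 138 142 142 139 137 141 140
   rg -4 -1 2 0 2 2 4 0 4 4 6 6 6 6 7 7 6 6 6 7 8 6 5 6 6 5 5 8 7 7 5 4 5 7 8 7 7 6 7 7 9 7 6 6 4 0 -4 -4 -1 -1 -2 -3 -2 -3 -2 -1 -3 -2 1 -3 -3 -4 -2 -3 0 -2 0 -2 -4 -4 -3 -2 -3 -2
280 g 120 86 69 55 69 109 158 158 159 157 157 156 156 155 157 154 155 155 147 143 144 145 143 144 142 142 142 132 109 158 161 157 154 154 156 159 157 157 154 156 147 114 68 63 67 68 68 70 70 100 141 144 140 142 143 142 142 142 143 143 142 143 144 142 142 145 143 141 144 144 142 143 144 143
   rg -4 2 5 4 1 4 8 7 9 7 6 5 5 6 6 5 8 8 5 5 6 4 5 6 6 6 5 9 7 8 7 8 6 7 7 8 6 5 4 7 5 6 2 -2 -1 0 2 0 -1 -2 -2 -3 -2 -4 -4 -3 -4 -1 -2 -2 -3 -3 -3 -2 -2 -5 -4 -1 -6 -4 -5 -4 -4 -2
```

```bash
python3 - <<'E'
from h import *
s=snap('wrist','w2.png');im=s['pixels'];print(np.round(s['cam_to_world'],3).tolist(),s['fx'])
hsv=cv2.cvtColor(im,cv2.COLOR_RGB2HSV);g=im.max(2)
sub=np.zeros(g.shape,bool);sub[120:295,235:335]=1
m=(hsv[...,0]<20)&(hsv[...,1]>110)&sub
ys,xs=np.where(m);P=np.array([onz(s,u,v,.024)[:2] for u,v in zip(xs,ys)],np.float32)
R=cv2.minAreaRect(P);print('rack wrist',R,cv2.boxPoints(R).round(4).tolist())
# rail in top
t=snap('top');b=cv2.imread('pics/top0.png');g=b.max(2).astype(int)
V=[180,200,220,240,260,280]
E={'Lo':[25.5,21.5,17.5,13.5,9.5,5.5],'Li':[36.5,34.5,30.5,26.5,22.5,17.5],'Ri':[47.5,43.7,39.6,35.8,32,28.3],'Ro':[59,55.7,51.7,48.3,44.2,40.5]}
C=[]
for k,e in E.items():
    W=np.array([onz(t,372+x,v,.04)[:2] for x,v in zip(e,V)]);vx,vy,x0,y0=cv2.fitLine(W.astype(np.float32),cv2.DIST_L2,0,.01,.01).ravel()
    if vx<0:vx,vy=-vx,-vy
    y5=y0+(0.55-x0)*vy/vx;print(k,np.degrees(np.arctan2(vy,vx)),y5);C.append((np.arctan2(vy,vx),y5))
C=np.array(C);yaw=C[[0,3]].mean(0)[0];c=C[:,1];print('yaw',np.degrees(yaw),'mid outer',c[[0,3]].mean(),'mid slot',c[1:3].mean(),'width',(c[0]-c[3])*np.cos(yaw),(c[1]-c[2])*np.cos(yaw))
d=np.array([np.cos(yaw),np.sin(yaw)]);n=np.array([-d[1],d[0]]);p0=np.array([.55,c[[0,3]].mean()])
for off in(-.02,.02):
    L=[(a,g[tuple(np.round(proj(t,[*(p0+n*off+d*a),.04])).astype(int)[::-1])]) for a in np.arange(-.14,.2,.002)]
    print(off,[(round(L[i][0],3),L[i][1],L[i+1][1]) for i in range(len(L)-1) if abs(L[i+1][1]-L[i][1])>25])
E
```

```text
[[-0.06, 0.957, 0.285, 0.384], [0.998, 0.058, 0.017, 0.124], [0.0, 0.286, -0.958, 0.383], [0.0, 0.0, 0.0, 1.0]] 346.02699233533343
rack wrist ((0.49561113119125366, 0.1396537721157074), (0.1713956892490387, 0.06368115544319153), 12.20824146270752) [[0.4050999879837036, 0.1527000069618225], [0.4185999929904938, 0.09040000289678574], [0.5860999822616577, 0.1266999989748001], [0.5726000070571899, 0.18889999389648438]]
Lo -16.960447 -0.11881649
Li -16.921469 -0.1413186
Ri -17.233826 -0.15921307
Ro -17.239487 -0.18098742
yaw -17.099966 mid outer -0.14990196 mid slot -0.15026584 width 0.059422553 0.017103406
-0.02 [(np.float64(0.084), np.int64(119), np.int64(20)), (np.float64(0.094), np.int64(29), np.int64(78)), (np.float64(0.096), np.int64(78), np.int64(115)), (np.float64(0.102), np.int64(119), np.int64(72)), (np.float64(0.106), np.int64(72), np.int64(43)), (np.float64(0.11), np.int64(30), np.int64(70)), (np.float64(0.112), np.int64(70), np.int64(108)), (np.float64(0.166), np.int64(141), np.int64(96))]
0.02 [(np.float64(0.084), np.int64(123), np.int64(14)), (np.float64(0.094), np.int64(33), np.int64(62)), (np.float64(0.096), np.int64(62), np.int64(95)), (np.float64(0.098), np.int64(95), np.int64(135)), (np.float64(0.104), np.int64(122), np.int64(50)), (np.float64(0.108), np.int64(32), np.int64(66)), (np.float64(0.112), np.int64(66), np.int64(111)), (np.float64(0.116), np.int64(124), np.int64(153)), (np.float64(0.168), np.int64(141), np.int64(97))]
```

Rail yaw is about -17.1°. Its centre line passes (0.55,-0.150), and the stop's face is about 85 mm further along. Plate is near (0.4555,0.130) at yaw 14°. I descend and grip.

step_arm(steps=[[0,0,0,0,0,-9.8,-1],[0.3,0.3,4.5,0,0,0,-1],[0,0,4.5,0,0,0,-1],[0,0,4.5,0,0,0,-1],[0,0,2.5,0,0,0,-1],[0,0,1.9,0,0,0,-1],[0,0,0,0,0,0,0.4],[0,0,0,0,0,0,1]], force=25)

```text
clock: 5.32
tool_pos: [0.4558, 0.131, 0.0774]
eef_rot: [-0.117, 0.993, 0.0, 0.001]
contact_force: [1.1, 0.7, 0.1]
opening: 0.799
finger_force: 0.0
```

step_arm(steps=[[0,0,0,0,0,0,1],[0,0,0,0,0,0,1],[0,0,0,0,0,0,1],[0,0,0,0,0,0,1]])

```text
clock: 5.82
tool_pos: [0.4555, 0.1307, 0.0768]
eef_rot: [-0.117, 0.993, -0.0, 0.0]
contact_force: [-0.3, -0.2, -0.2]
opening: 0.345
finger_force: 0.0
```

```bash
python3 - <<'E'
from h import *
st();snap('scene','s2.png');s=snap('wrist','w3.png')
a=cv2.imread('pics/s2.png')[140:300,240:400];b=cv2.imread('pics/w3.png')
cv2.imwrite('pics/c2.png',np.hstack([cv2.resize(a,(380,380)),cv2.resize(b,(420,380))]))
E
```

```text
t 5.83 p [0.4555 0.1307 0.0768] yaw -166.56 tilt [ 0. -0.] q [ 0.03  0.91 -0.68  2.13  1.2   0.56  0.24] F [-0.3 -0.2 -0.2] M [ 0.11 -0.15 -0.  ] op 0.345 0.0
```

View pics/c2.png

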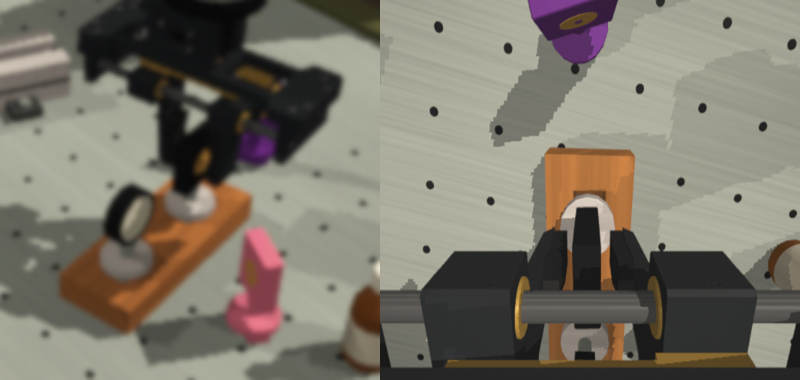

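The fingers straddle the plate (at about (587,225) in the composite) and are still closing. I wait for the grip, then lift.

step_arm(steps=[[0,0,0,0,0,0,1],[0,0,0,0,0,0,1],[0,0,0,0,0,0,1],[0,0,0,0,0,0,1]], force=40)

```text
clock: 6.42
tool_pos: [0.4554, 0.1306, 0.0767]
eef_rot: [-0.117, 0.993, -0.0, -0.0]
contact_force: [0.8, -0.4, -0.5]
opening: 0.152
finger_force: 40.0
```

```bash
python3 - <<'E'
from h import *
st();t=snap('top','t3.png');s=snap('wrist','w4.png')
g=s['pixels'].max(2)
print(proj(s,[.4555,.1307,.094]), np.array([g[v,225:300] for v in (225,240,255)]).tolist())
E
```

```text
t 6.42 p [0.4554 0.1306 0.0767] yaw -166.56 tilt [-0. -0.] q [ 0.03  0.91 -0.68  2.13  1.2   0.56  0.24] F [ 0.8 -0.4 -0.5] M [-0.05 -0.15 -0.03] op 0.152 39.99022428877652
(np.float64(277.0181845521042), np.float64(319.3687943243689)) [[189, 189, 187, 186, 183, 179, 177, 178, 178, 179, 180, 181, 182, 184, 188, 192, 193, 193, 191, 189, 189, 187, 186, 187, 188, 183, 147, 117, 114, 122, 148, 177, 209, 218, 218, 216, 216, 216, 216, 216, 216, 216, 216, 216, 216, 216, 216, 216, 216, 216, 215, 217, 217, 217, 217, 216, 216, 216, 216, 216, 216, 216, 216, 216, 216, 216, 216, 216, 216, 216, 217, 218, 220, 218, 205], [188, 189, 186, 184, 183, 180, 176, 176, 175, 176, 180, 183, 186, 188, 161, 134, 127, 128, 155, 210, 216, 215, 215, 216, 216, 216, 216, 216, 216, 217, 217, 216, 217, 215, 185, 177, 175, 101, 40, 26, 28, 30, 28, 30, 29, 28, 29, 31, 30, 30, 30, 29, 31, 29, 29, 30, 29, 29, 30, 30, 31, 30, 29, 29, 31, 28, 28, 42, 113, 187, 197, 196, 196, 196, 197], [188, 187, 186, 156, 129, 121, 119, 119, 116, 99, 86, 63, 61, 48, 40, 40, 40, 39, 41, 40, 42, 63, 62, 50, 45, 46, 46, 46, 46, 45, 45, 45, 44, 47, 45, 42, 29, 27, 28, 29, 26, 29, 29, 30, 30, 28, 29, 29, 29, 30, 28, 28, 30, 29, 30, 29, 28, 30, 30, 29, 30, 28, 28, 30, 29, 30, 29, 28, 29, 30, 57, 62, 63, 61, 61]]
```

Gripped at 40 N, 13.4 mm wide. The plate's centre in the wrist image is column 277.7 against a predicted 277.0, so the wrist calibration is good sideways. I lift, turn and go over the rail.

step_arm(steps=[[0,0,-1.5,0,0,0,1],[0,0,-3.5,0,0,0,1],[0,0,-4,0,0,0,1],[0,0,0,0,0,10.2,1],[0,0,0,0,0,10.2,1],[0,0,0,0,0,10.1,1]])

```text
clock: 7.28
tool_pos: [0.4551, 0.1306, 0.1666]
eef_rot: [0.151, 0.989, -0.0, -0.0]
contact_force: [-0.8, 0.2, -2.5]
opening: 0.155
finger_force: 40.0
```

step_arm(steps=[[-3.4,-4,0,0,0,0,1],[-3.4,-4,0,0,0,0,1],[-3.4,-4,0,0,0,0,1],[-3.4,-4,0,0,0,0,1],[-3.4,-4,0,0,0,0,1],[-2.2,-2.6,0,0,0,0,1],[-1.1,-1.4,0,0,0,0,1],[0,0,0,0,0,0,1]])

```text
clock: 8.28
tool_pos: [0.5787, -0.1599, 0.1658]
eef_rot: [0.15, 0.989, -0.0, -0.001]
contact_force: [-0.3, 0.8, -3.4]
opening: 0.156
finger_force: 40.0
```

```bash
python3 - <<'E'
from h import *
st();s=snap('wrist','w5.png');snap('scene','s5.png')
a=cv2.imread('pics/s5.png')[60:230,80:300]
cv2.imwrite('pics/c5.png',np.hstack([cv2.resize(a,(340,263)),cv2.resize(cv2.imread('pics/w5.png'),(351,263))]))
cv2.imwrite('pics/c5.png',np.hstack([cv2.resize(a,(330,420)),cv2.imread('pics/w5.png')[:,90:]]))
E
```

```text
t 8.28 p [ 0.5787 -0.1599  0.1658] yaw 162.76 tilt [-0.001 -0.   ] q [ 0.61  0.88 -0.77  1.71  0.76  0.89  0.78] F [-0.3  0.8 -3.4] M [ 0.12 -0.16 -0.02] op 0.156 39.99006028287113
```

View pics/c5.png

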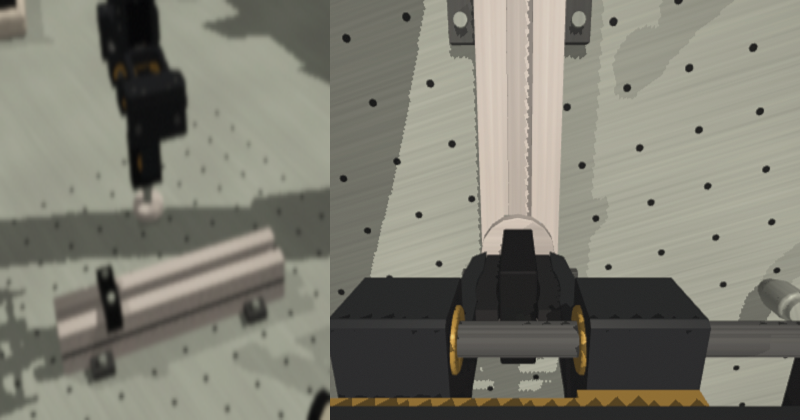

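The wrist view shows the rail running straight up the picture, slot edges near columns 507 and 530 of the composite (417 and 440 in the image). The plate is at about 518. I measure the slot edges.

```bash
python3 - <<'E'
from h import *
s=snap('wrist');g=s['pixels'].max(2).astype(int);b=s['pixels'].astype(int)
o=230-90+90
for v in (70,100,130,160,190):
    print(v,' '.join(map(str,g[v,230+0:330])))
print(proj(s,[.5787,-.1599,.184]),[ (v,' '.join(map(str,g[v,255:310]))) for v in(235,245)])
E
```

```text
70 141 119 162 202 208 209 209 210 207 207 207 209 211 213 215 215 216 214 211 209 208 209 209 211 214 214 214 212 210 211 212 211 207 180 187 192 191 190 187 190 191 194 196 195 198 197 194 192 191 190 191 192 195 200 178 150 142 141 151 201 210 210 210 212 210 208 207 209 211 214 214 215 216 217 214 210 208 209 209 210 213 214 214 213 211 211 213 210 209 196 161 153 152 151 149 149 150 149 150 150
100 164 141 135 159 201 210 210 210 209 208 207 207 207 209 213 214 215 216 214 210 208 208 209 210 213 214 213 211 209 210 210 210 206 182 188 192 193 191 188 188 190 192 194 195 197 198 193 191 189 189 190 192 194 171 147 139 139 140 163 204 211 210 211 212 209 207 209 209 211 213 214 215 217 215 210 209 209 209 210 213 214 214 212 209 209 210 210 209 195 164 156 156 155 154 154 153 152 152 150 150
130 173 169 126 115 157 201 210 210 211 210 208 207 207 208 210 213 213 214 214 211 208 207 208 207 210 213 213 213 208 205 207 206 204 182 169 187 193 191 188 188 188 189 191 192 194 195 192 189 188 188 190 208 215 210 179 145 136 140 177 205 210 211 212 210 208 207 207 209 209 212 214 214 2
[... 682 characters left out ...]
 185 186 187 187 188 186 185 186 186 187 188 189 177 146 135 134 146 201 210 210 209 208 205 205 205 204 204 205 206 209 206 204 205 206 205 206 209 209 207 204 202 200 198 198 188 156 149 149 150 150 152 151 153 151 151 151 150 150 149
(np.float64(270.58321030748465), np.float64(322.02851741332165)) [(235, '205 204 205 205 205 206 206 171 86 31 27 30 30 28 29 31 29 32 29 29 29 30 30 31 29 28 29 29 30 29 30 30 28 29 30 29 27 71 174 187 186 185 185 185 184 185 185 185 185 185 184 185 186 181 144'), (245, '204 204 204 205 206 206 168 84 32 28 29 28 32 31 28 29 30 29 28 31 31 30 29 30 31 29 30 28 29 28 29 28 30 29 30 30 30 25 56 151 181 184 184 183 183 184 183 183 184 184 184 183 183 183 183')]
```

```bash
python3 - <<'E'
from h import *
S,R,y=st();s=snap('wrist');p=np.array(S['tool_pos']);T=np.array(s['cam_to_world'])
print('cam in tool',(R.T@(T[:3,3]-p)).round(4),(R.T@T[:3,:3]).round(3).tolist())
V=[70,100,130,160,190]
E={'Lo':[232.4,233.5,234.5,235.5,236.6],'Li':[262.6,262.7,263,263.7,263.7],'Ri':[288.6,288.5,288.1,287.6,287.6],'Ro':[319.4,318.4,317.4,316.3,315.2]}
for k,e in E.items():
    W=np.array([R.T@(onz(s,u,v,.04)-p) for u,v in zip(e,V)]);f=np.polyfit(W[:,0],W[:,1],1)
    print(k,'tool y at x=0: %.4f, slope deg %.2f'%(f[1],np.degrees(np.arctan(f[0]))))
for v,a,b in((235,263.0,291.8),(240,262.5,292.3),(245,262,293)):
    # plate top near end
    for u in(a,b):print(v,(R.T@(onz(s,u,v,p[2]+.017)-p)).round(4))
for x in(0,.02,.05):
    print('proj plate line',proj(s,p+R@np.array([x,0,-.017])))
# top-cam estimate of the centre line in tool frame
q=np.array([.55,-.15,.04]);d=np.array([np.cos(np.radians(-17.1)),np.sin(np.radians(-17.1)),0])
a=R.T@(q-p);dd=R.T@d;print('topcam line tool y at x=0',a[1]-a[0]*dd[1]/dd[0])
E
```

```text
t 8.43 p [ 0.5786 -0.1566  0.1666] yaw 163.07 tilt [-0.001  0.001] q [ 0.61  0.88 -0.77  1.71  0.76  0.89  0.78] F [-0.   0.4 -1.9] M [ 0.07 -0.17 -0.03] op 0.156 39.99015466310084
cam in tool [ 7.480e-02 -1.000e-04 -1.277e-01] [[0.0, -0.958, -0.286], [1.0, 0.0, -0.0], [0.0, -0.286, 0.958]]
Lo tool y at x=0: -0.0311, slope deg -0.01
Li tool y at x=0: -0.0107, slope deg 0.05
Ri tool y at x=0: 0.0072, slope deg 0.06
Ro tool y at x=0: 0.0281, slope deg 0.17
235 [ 0.0328 -0.0051 -0.017 ]
235 [ 0.0328  0.0047 -0.017 ]
240 [ 0.031  -0.0053 -0.017 ]
240 [ 0.031   0.0049 -0.017 ]
245 [ 0.0292 -0.0055 -0.017 ]
245 [ 0.0292  0.0052 -0.017 ]
proj plate line (np.float64(277.96056226900697), np.float64(318.60905937756837))
proj plate line (np.float64(277.9865327071216), np.float64(269.2444359675181))
proj plate line (np.float64(278.03041239193664), np.float64(185.83790633263905))
topcam line tool y at x=0 -0.0022497647470720817
```

The arm had still been settling. Now the slot centre lies 1.5–1.75 mm towards -y in tool coordinates and the plate reads -0.2 mm, so I shift -1.5 mm. The yaw is aligned within 0.1°. I descend to just above the lips.

step_arm(steps=[[0,-0.15,2,0,0,0,1],[0,0,2.5,0,0,0,1],[0,0,1.2,0,0,0,1],[0,0,0,0,0,0,1],[0,0,0,0,0,0,1],[0,0,0,0,0,0,1]])

```text
clock: 9.22
tool_pos: [0.5792, -0.1597, 0.1105]
eef_rot: [0.148, 0.989, 0.0, 0.001]
contact_force: [-0.5, -0.1, -3.0]
opening: 0.156
finger_force: 40.0
```

```bash
python3 - <<'E'
from h import *
S,R,y=st();s=snap('wrist');p=np.array(S['tool_pos']);g=s['pixels'].max(2)
for v in(80,110,140): print(v,' '.join(map(str,g[v,200:350])))
for v in(80,110,140):
  for u in(200,349): print(v,u,(R.T@(onz(s,u,v,.04)-p)).round(4))
E
```

```text
t 9.22 p [ 0.5792 -0.1597  0.1105] yaw 162.94 tilt [ 0.002 -0.   ] q [ 0.58  0.95 -0.72  1.74  0.85  0.79  0.72] F [-0.5 -0.1 -3. ] M [-0.   -0.19  0.01] op 0.156 39.99013935215771
80 166 165 165 165 165 165 164 164 163 164 163 163 163 164 166 167 168 169 171 171 171 172 170 169 180 202 207 206 206 207 208 206 205 205 205 207 208 210 211 212 213 213 215 213 209 206 206 206 207 207 208 211 213 212 212 210 208 206 208 208 209 207 204 171 183 189 190 190 189 187 186 187 189 190 192 194 195 196 197 194 190 189 188 188 190 198 209 213 214 212 209 159 138 138 138 130 196 208 208 209 209 210 209 192 188 187 188 188 190 191 192 193 194 197 197 194 190 189 187 188 188 188 189 191 194 193 192 190 189 189 199 208 207 208 205 173 153 150 150 149 149 150 149 148 148 148 147 148 148 147
110 171 171 170 171 170 169 169 167 167 166 165 165 164 163 163 162 162 163 162 163 163 164 164 150 121 154 198 207 207 207 208 209 207 205 205 204 204 206 209 209 212 212 213 214 212 208 207 206 206 206 206 208 212 212 212 210 207 205 206 206 207 207 203 182 167 185 190 189 188 187 186 186 188 189 191 192 193 194 
[... 379 characters left out ...]
164 165 162 156 199 208 208 207 208 208 207 204 203 203 203 205 207 208 208 211 212 212 209 205 204 204 204 204 206 208 211 211 209 207 205 203 204 204 203 203 200 176 184 188 189 187 185 185 185 185 185 186 189 189 191 193 190 186 184 185 185 185 186 190 208 211 206 154 136 136 134 130 174 202 206 207 208 209 208 206 204 203 204 205 206 207 208 210 211 213 212 207 206 205 205 205 205 205 209 211 210 208 205 203 202 202 192 185 183 169 152 150 151 150 150 149 149 149 148 148 148 148 148 149 150 151 151
80 200 [ 0.0885 -0.0419  0.0704]
80 349 [0.0885 0.0382 0.0704]
110 200 [ 0.073  -0.0429  0.0704]
110 349 [0.073  0.0391 0.0704]
140 200 [ 0.0568 -0.0439  0.0704]
140 349 [0.0568 0.04   0.0705]
```

step_arm(steps=[[0,0,0,0,0,0,1],[0,0,0,0,0,0,1],[0,0,0,0,0,0,1],[0,0,0,0,0,0,1]])

```text
clock: 9.78
tool_pos: [0.5787, -0.1597, 0.1097]
eef_rot: [0.148, 0.989, -0.0, 0.0]
contact_force: [-0.6, 0.3, -2.4]
opening: 0.158
finger_force: 40.0
```

```bash
cat >> h.py <<'E'
def slot():
    S,R,y=st();s=snap('wrist');S2=r.get_state();p=np.array(S['tool_pos']);g=s['pixels'].max(2).astype(float)
    print('after',np.round(S2['tool_pos'],4))
    for v in(110,140,170):
        row=g[v]; 
        lo=np.array([R.T@(onz(s,u,v,.04)-p) for u in range(180,380)])[:,1]
        k=np.arange(180,380)
        f=lambda a,b,sgn:(lambda idx:k[idx][np.argmax(sgn*np.gradient(row)[k[idx]])])(np.where((lo>a)&(lo<b))[0])
        e=[f(-.036,-.024,1),f(-.013,-.004,-1),f(.004,.014,1),f(.024,.036,-1)]
        Y=[lo[u-180] for u in e];print(v,e,np.round(Y,4),'mid outer %.4f slot %.4f'%((Y[0]+Y[3])/2,(Y[1]+Y[2])/2))
E
python3 - <<'E'
from h import *
slot();slot()
E
```

```text
t 9.78 p [ 0.5787 -0.1597  0.1097] yaw 162.95 tilt [ 0. -0.] q [ 0.58  0.95 -0.71  1.74  0.85  0.79  0.72] F [-0.6  0.3 -2.4] M [ 0.03 -0.13 -0.04] op 0.158 39.990158742293715
after [ 0.5787 -0.1597  0.1097]
110 [np.int64(225), np.int64(263), np.int64(296), np.int64(334)] [-0.029  -0.0082  0.0099  0.0307] mid outer 0.0008 slot 0.0008
140 [np.int64(227), np.int64(263), np.int64(296), np.int64(333)] [-0.0286 -0.0084  0.0101  0.0309] mid outer 0.0011 slot 0.0009
170 [np.int64(228), np.int64(264), np.int64(295), np.int64(331)] [-0.0287 -0.008   0.0098  0.0305] mid outer 0.0009 slot 0.0009
t 9.82 p [ 0.5787 -0.1597  0.1097] yaw 162.94 tilt [ 0. -0.] q [ 0.58  0.95 -0.71  1.74  0.85  0.79  0.72] F [ 0.3  0.8 -3.1] M [ 0.03 -0.08 -0.  ] op 0.153 39.99002432450652
after [ 0.5787 -0.1597  0.1097]
110 [np.int64(225), np.int64(263), np.int64(296), np.int64(334)] [-0.029  -0.0082  0.0099  0.0307] mid outer 0.0009 slot 0.0009
140 [np.int64(227), np.int64(263), np.int64(296), np.int64(333)] [-0.0286 -0.0084  0.0102  0.0309] mid outer 0.0012 slot 0.0009
170 [np.int64(228), np.int64(264), np.int64(295), np.int64(331)] [-0.0287 -0.008   0.0098  0.0306] mid outer 0.0009 slot 0.0009
```

Settled: the slot centre is +0.9 mm, +1.1 after the plate bias. I shift +1 mm and descend gently.

step_arm(steps=[[0,0.1,0.2,0,0,0,1],[0,0,0,0,0,0,1],[0,0,0,0,0,0,1],[0,0,0.2,0,0,0,1],[0,0,0.2,0,0,0,1],[0,0,0.2,0,0,0,1],[0,0,0.2,0,0,0,1],[0,0,0,0,0,0,1]])

```text
clock: 10.88
tool_pos: [0.5788, -0.1587, 0.0995]
eef_rot: [0.148, 0.989, -0.0, -0.0]
contact_force: [-0.4, -0.1, -2.0]
opening: 0.157
finger_force: 40.0
```

```bash
python3 - <<'E'
from h import *
st()
E
```

```text
t 10.88 p [ 0.5788 -0.1587  0.0995] yaw 162.94 tilt [-0. -0.] q [ 0.57  0.96 -0.7   1.74  0.86  0.78  0.7 ] F [-0.4 -0.1 -2. ] M [ 0.08 -0.11 -0.01] op 0.157 39.99010507017374
```

No contact 3 mm below lip height, so the nut is entering the slot. Continuing.

step_arm(steps=[[0,0,0.2,0,0,0,1],[0,0,0.2,0,0,0,1],[0,0,0.2,0,0,0,1],[0,0,0,0,0,0,1],[0,0,0,0,0,0,1]])

```text
clock: 11.5
tool_pos: [0.579, -0.1587, 0.0938]
eef_rot: [0.148, 0.989, -0.0, 0.0]
contact_force: [-0.3, 0.6, -2.8]
opening: 0.158
finger_force: 40.0
```

```bash
python3 - <<'E'
from h import *
st();s=snap('wrist');snap('scene','s7.png')
a=cv2.imread('pics/s7.png')[100:220,100:280]
cv2.imwrite('pics/c7.png',cv2.resize(a,(720,480),interpolation=cv2.INTER_CUBIC))
E
```

```text
t 11.5 p [ 0.579  -0.1587  0.0938] yaw 162.95 tilt [ 0. -0.] q [ 0.57  0.97 -0.7   1.74  0.87  0.77  0.7 ] F [-0.3  0.6 -2.8] M [ 0.04 -0.15 -0.04] op 0.158 39.9900293815881
```

View pics/c7.png

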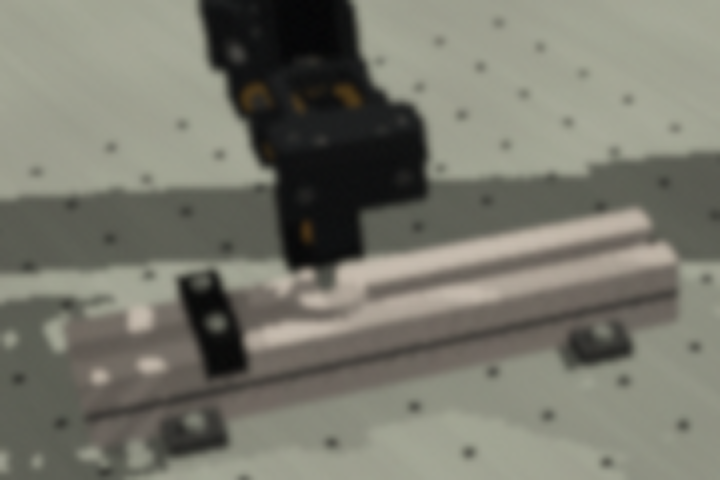

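The crop shows the foot in the slot with the collar about 1 mm off the rail at (325,295), and the stop at (212,325). I lower slightly and slide towards the stop.

step_arm(steps=[[0,0,0.06,0,0,0,1],[-0.3,0,0,0,0,0,1],[-0.6,0,0,0,0,0,1],[-0.6,0,0,0,0,0,1],[-0.6,0,0,0,0,0,1],[-0.5,0,0,0,0,0,1],[0,0,0,0,0,0,1],[0,0,0,0,0,0,1]])

```text
clock: 12.6
tool_pos: [0.6036, -0.1663, 0.0931]
eef_rot: [0.148, 0.989, -0.0, -0.0]
contact_force: [0.5, 0.0, -2.7]
opening: 0.156
finger_force: 40.0
```

```bash
cat >> h.py <<'E'
def ft():
    S,R,y=st();print('tool F',(R.T@np.array(S['contact_force'])).round(1),'a',round(float((np.array(S['tool_pos'])[:2]-[.55,-.15])@[.956,-.294]),4))
E
python3 - <<'E'
from h import *
ft();s=snap('scene','s8.png')
a=cv2.imread('pics/s8.png')[100:220,100:280]
for off in(-.02,0,.02):
    print(off,proj(s,[.6313-.294*0,-.175,.04]))
cv2.imwrite('pics/c8.png',cv2.resize(a[30:100,20:120],(800,560),interpolation=cv2.INTER_CUBIC))
E
```

```text
t 12.6 p [ 0.6036 -0.1663  0.0931] yaw 162.95 tilt [-0.  0.] q [ 0.57  1.   -0.71  1.66  0.85  0.82  0.75] F [ 0.5  0.  -2.7] M [-0.01 -0.11 -0.06] op 0.156 39.9901576526463
tool F [-0.5  0.2  2.7] a 0.056
-0.02 (np.float64(155.93192394579677), np.float64(178.7868980955223))
0 (np.float64(155.93192394579677), np.float64(178.7868980955223))
0.02 (np.float64(155.93192394579677), np.float64(178.7868980955223))
```

View pics/c8.png

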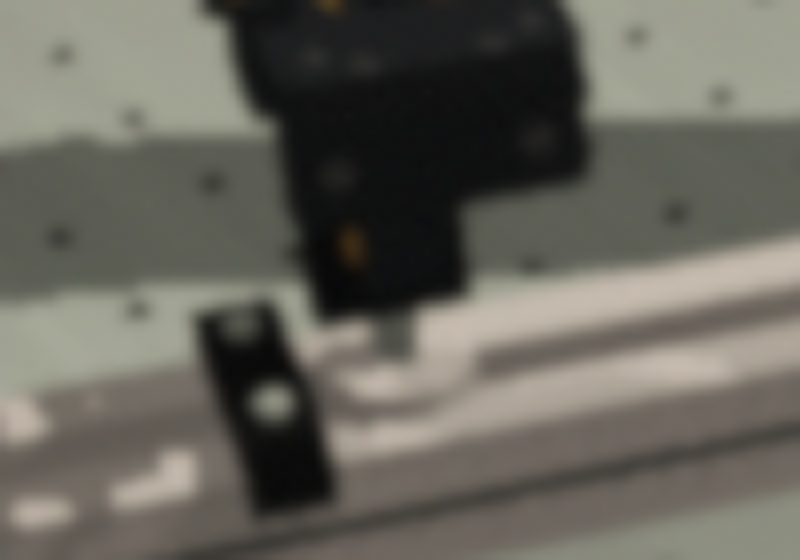

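The collar's edge at about (330,400) is some 7–9 mm from the stop's face at (305,400). I approach in small steps with force checks.

step_arm(steps=[[-0.1,0,0,0,0,0,1],[-0.1,0,0,0,0,0,1],[-0.1,0,0,0,0,0,1],[-0.1,0,0,0,0,0,1],[0,0,0,0,0,0,1]])

```text
clock: 13.28
tool_pos: [0.6077, -0.1676, 0.0931]
eef_rot: [0.148, 0.989, -0.0, 0.0]
contact_force: [0.1, 0.2, -1.9]
opening: 0.157
finger_force: 40.0
```

step_arm(steps=[[-0.1,0,0,0,0,0,1],[0,0,0,0,0,0,1],[-0.05,0,0,0,0,0,1],[0,0,0,0,0,0,1]])

```text
clock: 13.78
tool_pos: [0.6084, -0.1677, 0.093]
eef_rot: [0.148, 0.989, -0.0, -0.001]
contact_force: [-2.4, 0.4, -1.5]
opening: 0.156
finger_force: 40.0
```

```bash
python3 - <<'E'
from h import *
ft()
E
```

```text
t 13.78 p [ 0.6084 -0.1677  0.093 ] yaw 162.96 tilt [-0.001  0.   ] q [ 0.57  1.   -0.71  1.64  0.84  0.83  0.76] F [-2.4  0.4 -1.5] M [0.26 0.58 0.01] op 0.156 39.99008956365287
tool F [ 2.4 -0.3  1.5] a 0.061
```

Contact is felt at 2.4 N, with the arm short of its command and the moment up. Before twisting, I check the holder axis's offset along the plate from the earlier wrist picture (plate end and collar edge).

```bash
python3 - <<'E'
from h import *
S,R,y=st();s=snap('wrist');p=np.array(S['tool_pos'])
g=s['pixels'].max(2)
g5=cv2.imread('pics/w5.png').max(2);
for nm,G in(('w5',g5),('now',g)): print(nm,[int(x) for x in G[195:300,277]])
def tz(v,z):
    T=np.array(s['cam_to_world']);C=R.T@(T[:3,3]-p);d=R.T@ray(s,277.5,v)[1];return (C+d*(z-C[2])/d[2]).round(4)
for v in(214,217,220,226,228,230,232,234,260,265,270,275): print(v,'plate bottom',tz(v,.0287)[0],'collar bot',tz(v,.0527)[0],'collar top',tz(v,.0447)[0],'plate top',tz(v,-.0173)[0])
E
```

```text
t 13.78 p [ 0.6084 -0.1677  0.093 ] yaw 162.96 tilt [-0.001  0.   ] q [ 0.57  1.   -0.71  1.64  0.84  0.83  0.76] F [-2.4  0.4 -1.5] M [0.26 0.58 0.01] op 0.156 39.99008956365287
w5 [187, 187, 187, 188, 187, 187, 187, 188, 186, 186, 186, 187, 186, 187, 187, 186, 187, 187, 182, 167, 160, 162, 168, 207, 215, 210, 211, 210, 212, 211, 209, 208, 204, 176, 108, 40, 28, 30, 29, 30, 30, 28, 29, 30, 30, 30, 30, 30, 30, 31, 29, 29, 30, 29, 29, 29, 29, 29, 29, 30, 30, 30, 29, 29, 29, 30, 31, 32, 30, 30, 29, 28, 30, 29, 28, 29, 38, 44, 40, 35, 34, 33, 33, 34, 34, 34, 32, 33, 33, 33, 33, 35, 33, 32, 34, 33, 34, 31, 34, 33, 32, 34, 32, 33, 33]
now [181, 181, 181, 182, 182, 181, 182, 181, 181, 181, 181, 181, 181, 181, 181, 181, 181, 181, 171, 159, 155, 158, 176, 204, 208, 204, 203, 204, 204, 204, 203, 201, 197, 150, 79, 31, 26, 29, 29, 30, 30, 28, 30, 29, 29, 27, 31, 29, 29, 29, 29, 29, 27, 30, 28, 28, 28, 30, 30, 30, 31, 29, 27, 29, 28, 28, 30, 28, 29, 28, 29, 30, 29, 30, 27, 28, 33, 43, 42, 35, 32, 31, 32, 34, 31, 32, 31, 33, 32, 31, 32, 31, 32, 31, 31, 32, 33, 30, 31, 32, 31, 31, 32, 32, 32]
214
[... 221 characters left out ...]
0.0384
226 plate bottom 0.0201 collar bot 0.0117 collar top 0.0145 plate top 0.0362
228 plate bottom 0.0191 collar bot 0.0105 collar top 0.0134 plate top 0.0355
230 plate bottom 0.0181 collar bot 0.0094 collar top 0.0123 plate top 0.0348
232 plate bottom 0.0171 collar bot 0.0082 collar top 0.0112 plate top 0.0341
234 plate bottom 0.016 collar bot 0.007 collar top 0.01 plate top 0.0333
260 plate bottom 0.0024 collar bot -0.0087 collar top -0.005 plate top 0.0237
265 plate bottom -0.0003 collar bot -0.0119 collar top -0.008 plate top 0.0218
270 plate bottom -0.003 collar bot -0.015 collar top -0.011 plate top 0.0199
275 plate bottom -0.0058 collar bot -0.0182 collar top -0.014 plate top 0.0179
```

The offset is about -0.9 mm along tool x, which is small. I compensate with a slight +y per rotation row. I back off 1 mm of command and push down in steps.

step_arm(steps=[[0.1,0,0,0,0,0,1],[0,0,0.1,0,0,0,1],[0,0,0.1,0,0,0,1],[0,0,0,0,0,0,1],[0,0,0,0,0,0,1]], force=55)

```text
clock: 14.45
tool_pos: [0.6082, -0.1678, 0.0915]
eef_rot: [0.148, 0.989, -0.0, 0.0]
contact_force: [-3.4, -0.7, 4.1]
opening: 0.154
finger_force: 55.0
```

```bash
python3 - <<'E'
from h import *
ft()
E
```

```text
t 14.45 p [ 0.6082 -0.1678  0.0915] yaw 162.94 tilt [ 0. -0.] q [ 0.57  1.   -0.71  1.65  0.85  0.82  0.75] F [-3.4 -0.7  4.1] M [ 0.13  0.65 -0.03] op 0.154 54.99040748924017
tool F [ 3.  -1.7 -4.1] a 0.0609
```

step_arm(steps=[[0.1,0,0,0,0,0,1],[0,0,0.1,0,0,0,1],[0,0,0.1,0,0,0,1],[0,0,0.1,0,0,0,1],[0,0,0,0,0,0,1],[0,0,0,0,0,0,1]])

```text
clock: 15.2
tool_pos: [0.6081, -0.1677, 0.089]
eef_rot: [0.148, 0.989, -0.0, 0.001]
contact_force: [-2.5, -0.3, 7.9]
opening: 0.153
finger_force: 55.0
```

```bash
python3 - <<'E'
from h import *
ft()
E
```

```text
t 15.2 p [ 0.6081 -0.1677  0.089 ] yaw 162.93 tilt [ 0.002 -0.001] q [ 0.56  1.01 -0.71  1.65  0.85  0.82  0.75] F [-2.5 -0.3  7.9] M [-0.05  0.45 -0.04] op 0.153 54.99023700132966
tool F [ 2.3 -1.  -7.9] a 0.0607
```

step_arm(steps=[[0.1,0,0,0,0,0,1],[0,0,0.1,0,0,0,1],[0,0,0,0,0,0,1],[0,0,0,0,0,0,1]])

```text
clock: 15.7
tool_pos: [0.608, -0.1677, 0.0884]
eef_rot: [0.149, 0.989, -0.0, 0.002]
contact_force: [-1.8, -1.2, 8.9]
opening: 0.158
finger_force: 55.0
```

```bash
python3 - <<'E'
from h import *
ft()
E
```

```text
t 15.7 p [ 0.608  -0.1677  0.0884] yaw 162.91 tilt [ 0.004 -0.001] q [ 0.56  1.01 -0.7   1.65  0.85  0.81  0.75] F [-1.8 -1.2  8.9] M [-0.13  0.23  0.02] op 0.158 54.99011266976595
tool F [ 1.4 -1.7 -9. ] a 0.0606
```

Compression is now about 4.3 mm, with the nut below the lips and the side load small. I twist clockwise, 24° first.

step_arm(steps=[[0,0.012,0,0,0,8,1],[0,0.012,0,0,0,8,1],[0,0.012,0,0,0,8,1],[0,0,0,0,0,0,1]])

```text
clock: 16.2
tool_pos: [0.6087, -0.1661, 0.0887]
eef_rot: [0.351, 0.936, 0.001, 0.002]
contact_force: [-1.1, 0.3, 8.7]
opening: 0.155
finger_force: 55.0
```

```bash
python3 - <<'E'
from h import *
ft()
E
```

```text
t 16.2 p [ 0.6087 -0.1661  0.0887] yaw 138.9 tilt [0.005 0.   ] q [ 0.52  0.98 -0.61  1.65  0.76  0.75  0.39] F [-1.1  0.3  8.7] M [ 0.13  0.13 -0.1 ] op 0.155 54.99847596511245
tool F [ 1.  -0.4 -8.7] a 0.0608
```

step_arm(steps=[[0,0,0.04,0,0,0,1],[0,0.012,0,0,0,8,1],[0,0.012,0,0,0,8,1],[0,0.012,0,0,0,8,1],[0,0,0,0,0,0,1],[0,0,0,0,0,0,1]])

```text
clock: 16.95
tool_pos: [0.6094, -0.1658, 0.0884]
eef_rot: [0.538, 0.843, 0.002, 0.002]
contact_force: [-0.2, 1.0, 8.9]
opening: 0.151
finger_force: 55.0
```

```bash
python3 - <<'E'
from h import *
ft()
E
```

```text
t 16.95 p [ 0.6094 -0.1658  0.0884] yaw 114.96 tilt [0.006 0.001] q [ 0.47  0.96 -0.51  1.66  0.66  0.7   0.06] F [-0.2  1.   8.9] M [ 0.17  0.01 -0.13] op 0.151 55.0004892423749
tool F [ 1.   0.3 -8.9] a 0.0614
```

step_arm(steps=[[0,0.012,0,0,0,8,1],[0,0.012,0,0,0,8,1],[0,0.012,0,0,0,8,1],[0,0.012,0,0,0,8,1],[0,0.012,0,0,0,8,1],[0,0,0,0,0,0,1],[0,0,0,0,0,0,1]])

```text
clock: 17.82
tool_pos: [0.6105, -0.1663, 0.0885]
eef_rot: [0.794, 0.609, 0.003, 0.002]
contact_force: [0.7, -0.3, 8.9]
opening: 0.155
finger_force: 55.0
```

```bash
python3 - <<'E'
from h import *
ft()
E
```

```text
t 17.82 p [ 0.6105 -0.1663  0.0885] yaw 74.97 tilt [ 0.007 -0.001] q [ 0.37  0.93 -0.33  1.66  0.46  0.62 -0.47] F [ 0.7 -0.3  8.9] M [-0.04 -0.08 -0.08] op 0.155 54.99852133914828
tool F [-0.1  0.8 -8.9] a 0.0626
```

88° turned with almost no resistance. I continue to the end stop, watching the moment.

step_arm(steps=[[0,0,0,0,0,2.5,1],[0,0,0,0,0,2,1],[0,0,0,0,0,0,1],[0,0,0,0,0,0,1]])

```text
clock: 18.32
tool_pos: [0.6107, -0.1663, 0.0885]
eef_rot: [0.817, 0.577, 0.003, 0.002]
contact_force: [1.5, 0.3, 8.4]
opening: 0.153
finger_force: 55.0
```

```bash
python3 - <<'E'
from h import *
ft()
E
```

```text
t 18.32 p [ 0.6107 -0.1663  0.0885] yaw 70.51 tilt [ 0.008 -0.   ] q [ 0.36  0.93 -0.31  1.66  0.43  0.61 -0.53] F [1.5 0.3 8.4] M [-0.03 -0.16  0.05] op 0.153 54.99610986560583
tool F [ 0.8  1.4 -8.3] a 0.0628
```

The moment is rising at 92.5°, at the stop. Now I raise gently until the nut meets the lips.

step_arm(steps=[[0,0,-0.04,0,0,0,1],[0,0,-0.04,0,0,0,1],[0,0,-0.04,0,0,0,1],[0,0,-0.04,0,0,0,1],[0,0,-0.04,0,0,0,1],[0,0,0,0,0,0,1],[0,0,0,0,0,0,1]])

```text
clock: 19.2
tool_pos: [0.6105, -0.1663, 0.0896]
eef_rot: [0.817, 0.577, 0.003, 0.002]
contact_force: [5.5, -0.7, 3.1]
opening: 0.155
finger_force: 55.0
```

```bash
python3 - <<'E'
from h import *
ft()
E
```

```text
t 19.2 p [ 0.6105 -0.1663  0.0896] yaw 70.48 tilt [0.007 0.   ] q [ 0.36  0.93 -0.31  1.66  0.43  0.62 -0.53] F [ 5.5 -0.7  3.1] M [-0.06 -1.32  0.12] op 0.155 55.0056373514235
tool F [ 1.2  5.4 -3. ] a 0.0626
```

step_arm(steps=[[0,0.06,-0.04,0,0,0,1],[0,0.06,-0.04,0,0,0,1],[0,0,0,0,0,0,1],[0,0,0,0,0,0,1]])

```text
clock: 19.7
tool_pos: [0.6106, -0.1663, 0.0897]
eef_rot: [0.817, 0.577, 0.002, 0.001]
contact_force: [5.5, 0.6, 0.1]
opening: 0.157
finger_force: 55.0
```

```bash
python3 - <<'E'
from h import *
ft()
E
```

```text
t 19.7 p [ 0.6106 -0.1663  0.0897] yaw 70.49 tilt [0.005 0.001] q [ 0.36  0.93 -0.31  1.66  0.43  0.62 -0.53] F [5.5 0.6 0.1] M [-0.03 -1.2   0.09] op 0.157 55.00451747328043
tool F [ 2.4  5.  -0.1] a 0.0627
```

Height stays at 0.0897 while the load falls, so it is locked. I relieve the remaining side and vertical load, then open.

step_arm(steps=[[0,0.08,-0.03,0,0,0,1],[0,0.07,-0.03,0,0,0,1],[0,0,0,0,0,0,1],[0,0,0,0,0,0,1]], force=20)

```text
clock: 20.2
tool_pos: [0.6107, -0.1664, 0.0897]
eef_rot: [0.817, 0.577, 0.001, -0.0]
contact_force: [4.8, 1.5, -2.1]
opening: 0.158
finger_force: 20.0
```

```bash
python3 - <<'E'
from h import *
ft()
E
```

```text
t 20.2 p [ 0.6107 -0.1664  0.0897] yaw 70.49 tilt [0.002 0.001] q [ 0.36  0.93 -0.31  1.65  0.43  0.63 -0.52] F [ 4.8  1.5 -2.1] M [ 0.21 -1.19  0.09] op 0.158 20.012509797234088
tool F [3.  4.  2.1] a 0.0629
```

step_arm(steps=[[0,0.1,0,0,0,0,1],[0,0,0,0,0,0,0.6],[0,0,0,0,0,0,0.2],[0,0,0,0,0,0,0],[0,0,0,0,0,0,0],[0,0,0,0,0,0,0],[0,0,0,0,0,0,0]], force=10)

```text
clock: 21.08
tool_pos: [0.6107, -0.1677, 0.0902]
eef_rot: [0.817, 0.577, -0.0, 0.0]
contact_force: [-0.7, -0.1, -0.6]
opening: 0.502
finger_force: 0.0
```

```bash
python3 - <<'E'
from h import *
ft();snap('wrist','w9.png');snap('scene','s9.png')
a=cv2.imread('pics/s9.png')[120:210,115:235]
cv2.imwrite('pics/c9.png',np.hstack([cv2.resize(a,(400,420),interpolation=cv2.INTER_CUBIC),cv2.imread('pics/w9.png')[:,80:480]]))
E
```

```text
t 21.07 p [ 0.6107 -0.1677  0.0902] yaw 70.45 tilt [-0. -0.] q [ 0.36  0.93 -0.31  1.65  0.43  0.63 -0.52] F [-0.7 -0.1 -0.6] M [-0.02 -0.01  0.04] op 0.502 0.0
tool F [-0.3 -0.7  0.6] a 0.0632
```

View pics/c9.png

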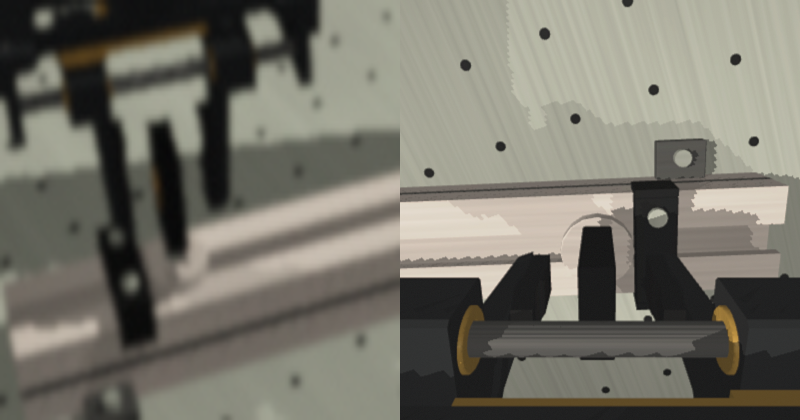

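The holder stands free across the rail, and its collar edge at (633,260) meets the stop's face at (634,260). I retreat straight up and verify.

step_arm(steps=[[0,0,-1,0,0,0,0],[0,0,-3,0,0,0,0],[0,0,-4,0,0,0,-0.5],[0,0,-4,0,0,0,-0.5],[0,0,0,0,0,0,-0.5],[0,0,0,0,0,0,-0.5],[0,0,0,0,0,0,-0.5]])

```text
clock: 22.05
tool_pos: [0.6098, -0.1677, 0.2089]
eef_rot: [0.817, 0.577, -0.001, -0.001]
contact_force: [0.1, 0.3, 0.1]
opening: 0.746
finger_force: 0.0
```

```bash
python3 - <<'E'
from h import *
S,R,y=st();s=snap('wrist','w10.png');snap('scene','s10.png')
a=cv2.imread('pics/s10.png')[120:210,115:235]
cv2.imwrite('pics/c10.png',np.hstack([cv2.resize(a,(400,420),interpolation=cv2.INTER_CUBIC),cv2.resize(cv2.imread('pics/w10.png')[140:350,180:380],(400,420),interpolation=cv2.INTER_CUBIC)]))
E
```

```text
t 22.05 p [ 0.6098 -0.1677  0.2089] yaw 70.45 tilt [-0.003  0.   ] q [ 0.4   0.77 -0.38  1.58  0.35  0.86 -0.46] F [0.1 0.3 0.1] M [-0.08 -0.08  0.02] op 0.746 0.0
```

View pics/c10.png

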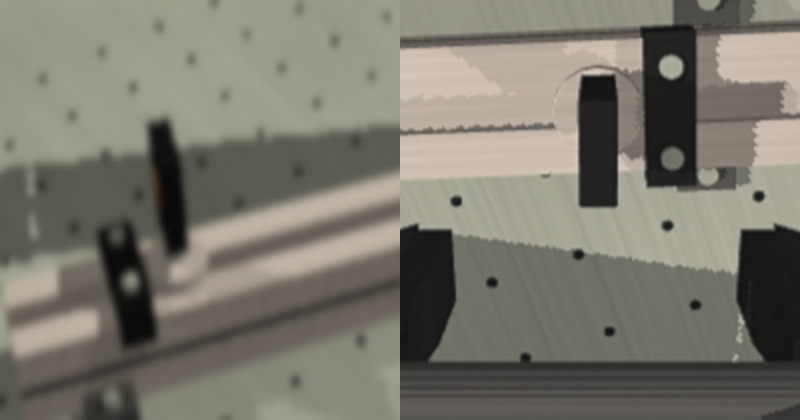

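The holder stands upright across the rail. Its collar's right edge (about 641) is within about 1 mm of the stop's face (about 643), and the gripper is clear. I hand the job in.

```bash
python3 -c "
from plant import r
print(r.finish_job())"
```

```text
the job is handed in; nothing more can be done
None
```

The pinhole holder is locked across the rail with its collar within about 1 mm of the stop, and I handed the job in at about 22 s; the hand-in returned no verdict.

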